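Catch the ceramic stoppers in the pan

TASK

Take the small pan by its handle and hold it under the lower end of the stopper chute, pushing the gate's two prongs up with the pan's rim so that all four ceramic stoppers slide down and are caught in the pan. Let the gate drop shut again, then stand the pan, with all four stoppers in it, flat on the floor of the drawn-out grey tray in front of the yellow crates and let go. Lose no stopper, do not push the tray back in, and leave the bottle, jar, cans, opener and mug where they are.

Things in the scene. Friction and masses are not known exactly. Their poses are not given: they have to be found in the camera images.
- pan: small steel pan, dark wooden handle; stands upright on the sideboard. Round, 100 mm across the rim, 88 mm at the foot, 60 mm tall, walls 3 mm, about 0.2 kg. Origin: centre of its underside, z up out of the mouth. The straight level handle points along the pan's own -x, from x = -47 to -149 mm; 12 mm wide (y), 22 mm tall (z = 38 to 60 mm, its top level with the rim)
- chute: fixed stopper dispenser: a sloping aluminium channel (32 mm wide inside, 32 degrees steep, upper end 305 mm high) on a wooden stand 130 mm wide, 200 mm deep. Origin on the sideboard, z up; the channel runs down along the body's own -x and its lower end, the lip, overhangs the stand: below it is only the sideboard, the stand begins 60 mm behind the lip (+x)
- lip (a point): edge of the channel floor at its lower end, mid width, 175 mm above the sideboard; axes as those of chute
- gate (a joint): upright steel gate plate closing the channel's lower end; slides straight up. Value in m: 0 shut (lowered), 0.06 its upper stop. Lifting takes about 1 N; it falls shut by itself. Stoppers begin to slip out beneath it at about 0.02; at 0.035 to 0.045 they run freely, one after another, within about 1.5 s
- prongs (a point): midway between the gate's two level steel prongs, at their undersides: 55 mm below and 45 mm in front (chute's -x) of the lip when shut; rises with the gate. Prongs: along the chute's x, +-44 mm from here, 72 mm apart, each 8 mm wide, 6 mm thick, hung on legs 40 mm behind. A pan centred under here and raised takes both on its rim, lifts the gate and catches what falls. Axes as chute
- tray (a joint): grey pull-out tray beneath the lower yellow crate: how far it is pushed in, m (0 fully drawn out, 0.19 shut). It starts at 0 to 0.03 and slides stiffly (about 3 N). The two stacked yellow crates above it are fixed, 300 mm wide, 200 mm deep, 261 mm tall, with bottle necks up to 302 mm
- tray_spot (a point): point on the tray's floor, mid width, 75 mm behind the outer face of its front wall, 6 mm above the sideboard. Its -x points out of the tray's front, away from the crates; z up. Tray: 200 mm wide, walls 4 mm thick, only 22 mm high above the sideboard, so the pan's handle passes over them; a 16 mm finger lip, no higher, sticks out in front. The crates' front is 85 to 115 mm behind (+x)
- stopper1: white ceramic bottle stopper, a squat domed cylinder 24 mm across and 18 mm tall, 18 g; number 1 from the gate in the queue in the channel. Origin: centre of its flat underside
- stopper2: white ceramic bottle stopper, a squat domed cylinder 24 mm across and 18 mm tall, 18 g; number 2 from the gate in the queue in the channel. Origin: centre of its flat underside
- stopper3: white ceramic bottle stopper, a squat domed cylinder 24 mm across and 18 mm tall, 18 g; number 3 from the gate in the queue in the channel. Origin: centre of its flat underside
- stopper4: white ceramic bottle stopper, a squat domed cylinder 24 mm across and 18 mm tall, 18 g; number 4 from the gate in the queue in the channel. Origin: centre of its flat underside
- bottle: green glass swing-top bottle with a white ceramic stopper, 76 mm wide, 242 mm tall; origin under its centre. Not part of the job
- jar: glass jar with steel cap, 70 mm wide, 110 mm tall; origin under its centre. Not part of the job
- can_a: crumpled aluminium can standing up, 64 mm wide, 90 mm tall; origin under its centre. Not part of the job
- can_b: second crumpled aluminium can, the same size; origin under its centre. Not part of the job
- opener: flat chrome bottle opener, 110 mm long, 6 mm thick, lying on the top; origin near its middle. Not part of the job
- mug: blue ceramic mug, 80 mm wide, 90 mm tall, handle on one side; origin under its centre. Not part of the job

How it is judged:
By the outcome, as a careful person would: the job done as asked, in the order asked, and still so for the second after the job is handed in, with the robot touching nothing.
It also fails if it takes over 58 s, if anything falls off the work surface, if the arm or the gripper's body presses on something with over 40 N, if the wrist force passes 120 N, or if a joint passes its speed limit or range.

ROBOT

A 6-joint arm with a two-finger parallel gripper is mounted at the origin on the work surface. World frame = base frame: x ahead of the robot, y to its left, z up, the work surface at z = 0. Lengths are in m, angles in rad, forces in N, time in s.
With the tool pointing down it reaches from about 0.35 to 0.85 m from the base axis. Payload 8.1 kg.
Tool frame: the origin (TCP) lies between the finger pads; the fingertips stand 22 mm ahead of it and the grasp point (between the pads) lies 3 mm ahead of it; z points along the fingers, y is the direction in which the jaws open and shut (so a half turn about z gives the same grasp; the last joint's range is limited). The gripper opens to 93 mm and grips with 3 to 60 N. Pads are 15 mm wide; open, the fingers measure 128 mm over their backs; the gripper's body (75 mm by 188 mm) begins 65 mm behind the grasp point.
Start: joints at [1.147, 0.13, 1.488, -0, 1.523, -0.085], TCP at [0.199, 0.566, 0.241] pointing down, gripper open.
Joint ranges: [-2.96, 2.96], [-0.89, 2.26], [0.02, 2.5], [-1.34, 4.48], [0, 2.73], [-2.66, 2.66]. Speed limits (rad/s): [2.39, 2.39, 2.79, 3.14, 3.14, 3.14].

INTERFACE

Orientations are given as [roll, pitch, yaw] about the fixed x, y, z axes, in that order (R = Rz(yaw) Ry(pitch) Rx(roll)).
In Python, from station import bot, read_camera gives the robot as it stands. The module is installed in compiled form; this text tells all that it offers.
- The arm moves only by the tool apply_moves, never from a script. Its argument "commands" is a list of rows, each a list of 7 numbers: the turn, a rotation vector about the world's x, y, z in rad, then the shift along the world's x, y, z in m, then the finger opening in m, from 0 to 0.093. A call has 1 to 5 rows; each row shifts and turns the pose as measured when the row begins; what a row does not reach is not made up. A row lasts 1/12 s, in which the tool goes at most 41.7 mm and 7.16 degrees, less where a joint would pass 70% of its speed; a pose out of reach is approached as far as the arm can. A call is refused whole if a number of a shift passes 0.0417 or a number of a turn 0.125, either way. A call with a gripper value outside its range is refused whole. The fingers move at their own pace and stop on an object; "grip_force" is the grip in N (left out, the last holds). Time passes only in rows, so rows that do not move let the fingers close. It gives the time, the measured TCP pose, the force and the opening at its end, in the units of the state.
- bot.observe(): the state, without advancing time (a new reading comes with each control period).
- read_camera(name): name is "side" or "top" or "wrist"; returns a dict with "image" (420x560x3 uint8, red, green, blue), "intrinsics" (3x3 intrinsics, pixels), "world_from_camera" (4x4, takes a point from camera to world coordinates). Camera axes: x right, y up, looking along -z (the intrinsics and any distortion apply to the point x, -y, -z); pixel columns grow to the right and rows downward; lengths in m; the calibration is good to about 2 mm. A picture is of the moment at which its call begins. There is no depth.
- bot.hand_in(): hands the job in, once; it reports no verdict.
The state is a dict: "time": time; "joints": joint angles; "joint_velocities": joint speeds; "tau": joint torques, N m; "eef_pos": TCP position; "ee_rot": TCP orientation; "wrist_force": force on the tool from outside, world axes, zero at the start; "torque": the same for the moment, N m; "opening": opening from 0.0 (shut) to 1.0 (fully open).
Only numpy, scipy, OpenCV 4.12 (cv2) and the standard library are available. Lean on these libraries where they do the work, as an engineer would, in place of code of your own. Each camera call takes 0.05 s, during which the arm holds its last target. There are 200 camera calls.

## Working session

There is one attempt and no reset: what is moved stays moved. The work goes in short steps, Python scripts to look and compute and a tool call to move; the robot and the scene stay as the last step left them, time stands still between calls to the robot, and variables do not carry over. Pictures are saved under pics/ and viewed, about 8 in all and at most 12, crops included, and the job is handed in when it is done.

Besides the shell and the picture viewer there is one more tool, called as a command line: name --pt "numbers of a row" for each row, then --argument value for the rest. apply_moves: Moves the arm, as the interface text tells. Its arguments: {"type":"object","properties":{"commands":{"type":"array","items":{"type":"array","items":{"type":"number"}}},"grip_force":{"type":"number"}},"required":["commands"]}

```bash
mkdir -p pics
cat > h.py <<'E'
import numpy as np, cv2
from station import bot, read_camera
def grab(n,f=None):
    c=read_camera(n)
    if f: cv2.imwrite('pics/'+f,c['image'][:,:,::-1])
    np.savez('pics/%s.npz'%n,**c); return c
def ray(c,u,v):
    K=c['intrinsics'];T=c['world_from_camera']
    d=np.array([(u-K[0,2])/K[0,0],-(v-K[1,2])/K[1,1],-1.]);return T[:3,3],T[:3,:3]@d
def onz(c,u,v,z):
    o,d=ray(c,u,v);return o+d*(z-o[2])/d[2]
def proj(c,p):
    K=c['intrinsics'];T=c['world_from_camera'];q=T[:3,:3].T@(np.array(p)-T[:3,3])
    return np.array([K[0,2]+K[0,0]*q[0]/-q[2],K[1,2]+K[1,1]*q[1]/q[2]])
E
python3 - <<'E'
from h import *
a=grab('top');b=grab('side');w=grab('wrist')
cv2.imwrite('pics/top1.png',cv2.resize(a['image'][:,:,::-1],(800,600)))
cv2.imwrite('pics/side1.png',cv2.resize(b['image'][:,:,::-1],(800,600)))
print(a['intrinsics'],a['world_from_camera'],b['intrinsics'],b['world_from_camera'],a.keys());print(bot.observe())
E
```

```text
[[468.93649959   0.         283.71670278]
 [  0.         468.93649959 212.06733593]
 [  0.           0.           1.        ]] [[ 0.01751265  0.99646669 -0.08214287  0.44362354]
 [-0.99984071  0.01717025 -0.00487293 -0.07762643]
 [-0.0034453   0.08221512  0.99660865  1.42743721]
 [ 0.          0.          0.          1.        ]] [[515.19645985   0.         284.36231521]
 [  0.         515.19645985 217.12152565]
 [  0.           0.           1.        ]] [[ 0.95413975  0.21829212 -0.20485577  0.27104611]
 [-0.29915575  0.72064257 -0.62544394 -0.8743822 ]
 [ 0.0110983   0.6580447   0.75289707  1.0968345 ]
 [ 0.          0.          0.          1.        ]] dict_keys(['image', 'intrinsics', 'world_from_camera'])
{'time': 0.15, 'joints': array([ 1.14656357e+00,  1.31008205e-01,  1.48901997e+00,  8.85858485e-06,
        1.52302427e+00, -8.54031790e-02]), 'joint_velocities': array([-0.00165033, -0.0019773 , -0.00244548,  0.00043058, -0.00126525,
       -0.00123427]), 'tau': array([ 7.98910569e-04, -5.60477364e+01, -4.92332983e+01,  7.68436957e-02,
        3.06208490e-02, -8.29084001e-05]), 'eef_pos': array([0.19923693, 0.56551609, 0.23982118]), 'ee_rot': array([-3.14013894e+00, -1.33334905e-04,  2.80276255e+00]), 'wrist_force': array([-0.10478579, -0.00585547,  0.36078394]), 'torque': array([-0.02892161,  0.03775213, -0.00809011]), 'opening': 1.0004490923341116}
```

View pics/top1.png

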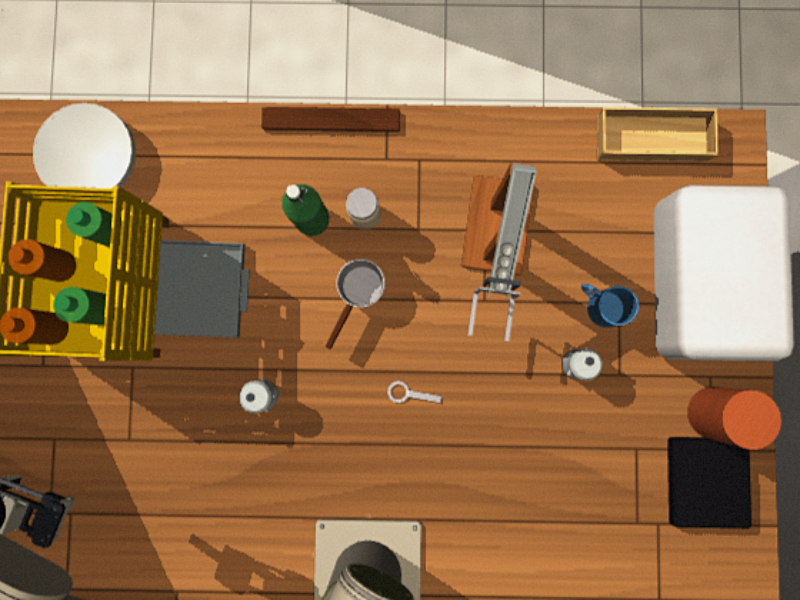

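View pics/side1.png

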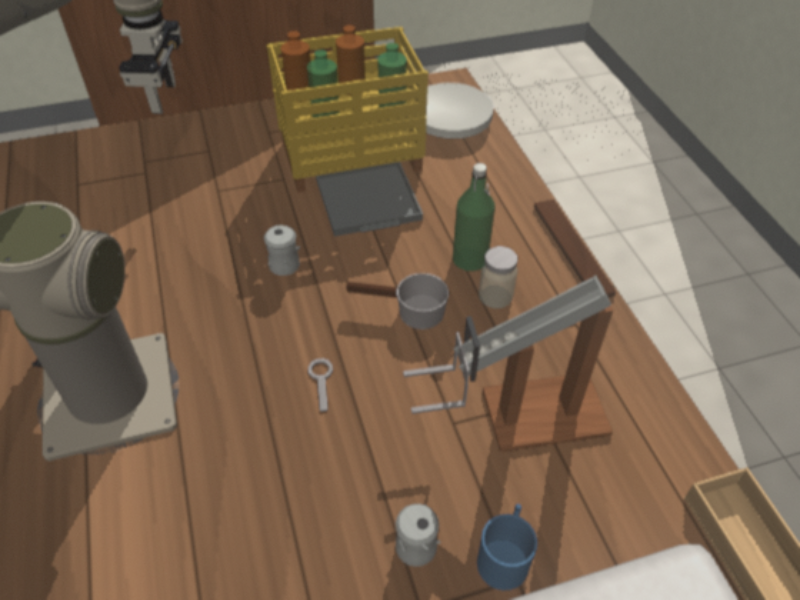

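Top view (800-px picture): pan rim at about (361,283), with the handle end at (332,346). The prongs run from (477,293) to (471,334) and from (518,293) to (508,339). The tray front edge is at about x=243, rows 243–336. The side view agrees. Next I'll measure on enlarged crops.

Run:
```python
from h import *
a=np.load('pics/top.npz');b=np.load('pics/side.npz')
im=a['image'][:,:,::-1]
cv2.imwrite('pics/c1.png',cv2.resize(im[110:255,225:400],None,fx=4,fy=4,interpolation=cv2.INTER_CUBIC))
s=b['image'][:,:,::-1]
L=cv2.resize(s[190:310,275:435],None,fx=3.6,fy=3.6,interpolation=cv2.INTER_CUBIC)
R=cv2.resize(im[160:245,105:180],None,fx=5,fy=5,interpolation=cv2.INTER_CUBIC)
cv2.imwrite('pics/c2.png',L); cv2.imwrite('pics/c3.png',R)
# handle: dark brown pixels near the pan
hsv=cv2.cvtColor(im,cv2.COLOR_BGR2HSV)
g=(hsv[:,:,1]<60)
m=np.zeros(g.shape,np.uint8);m[175:222,228:276]=g[175:222,228:276]
cs,_=cv2.findContours(m,0,2);c=max(cs,key=cv2.contourArea);h=cv2.convexHull(c);print('pan circ',cv2.fitEllipse(h),cv2.contourArea(h))
m=np.zeros(g.shape,np.uint8);d=(hsv[:,:,2]<95)&(hsv[:,:,1]>90);m[208:248,225:262]=d[208:248,225:262]
cs,_=cv2.findContours(m,0,2)
for c in cs:
  if cv2.contourArea(c)>15:print('dark',cv2.minAreaRect(c),cv2.contourArea(c))
```

```text
pan circ ((251.89590454101562, 197.8528289794922), (33.26343536376953, 33.688392639160156), 13.48580265045166) 853.5
dark ((237.02841186523438, 228.27975463867188), (3.951051950454712, 32.70015335083008), 27.897268295288086) 90.5
```

View pics/c1.png

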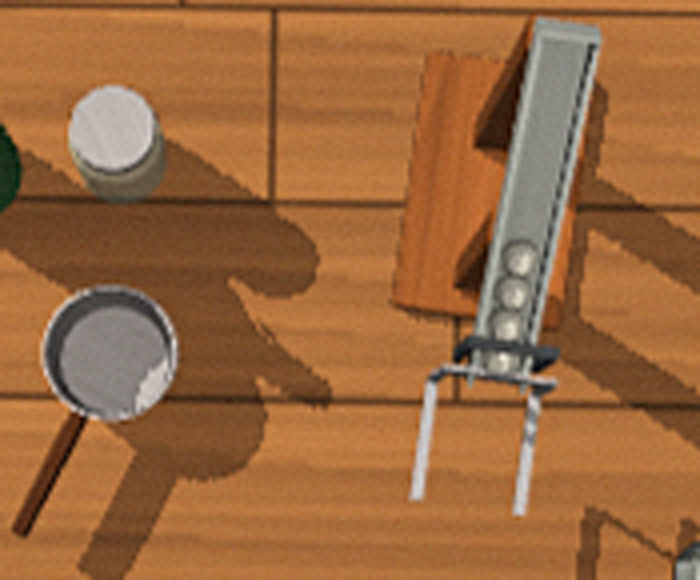

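View pics/c2.png

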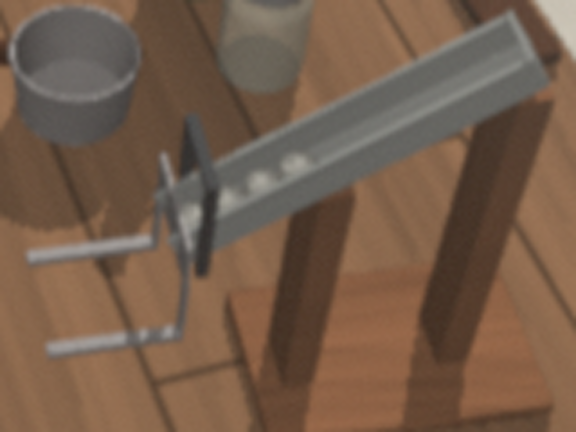

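View pics/c3.png

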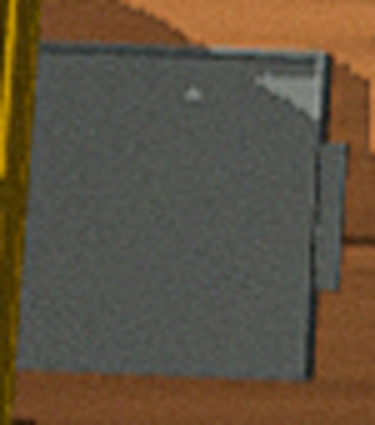

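Crop c1 shows prong tips at (417,498) and (520,513), the pan rim at (110,353) and the handle end at (20,533). In c2 the prong tips are at (28,258) and (48,350). In c3 the tray's front outer corners are at (329,52) and (312,380). No stoppers are out of the channel.

```bash
cat > m.py <<'E'
from h import *
a=np.load('pics/top.npz');b=np.load('pics/side.npz')
C=lambda u,v,z:onz(a,225+u/4,110+v/4,z)
S=lambda u,v,z:onz(b,275+u/3.6,190+v/3.6,z)
Tn=lambda u,v,z:onz(a,105+u/5,160+v/5,z)
if __name__=='__main__':
 np.set_printoptions(precision=4,suppress=True)
 p=onz(a,251.9,197.85,.06);q=C(20,533,.06);print('pan',p,'side',S(75,49,.06),'handle end',q,np.degrees(np.arctan2(*(q-p)[1::-1])),np.linalg.norm(q-p))
 h1=C(80,418,.06);print('handle dir',np.degrees(np.arctan2(*(q-h1)[1::-1])))
 for P in [(C(417,498,.126),C(520,513,.126)),(S(28,258,.123),S(48,350,.123))]:
  d=P[1]-P[0];print('tips',*P,np.linalg.norm(d),'dir -x',np.degrees(np.arctan2(d[1],d[0]))-90, 'mid',(P[0]+P[1])/2)
 u=C(417,498,.126)-C(433,385,.126);print('prong dir',np.degrees(np.arctan2(u[1],u[0])),np.linalg.norm(u))
 u=C(470,378,.207)-C(538,22,.34);print('chute edge dir',np.degrees(np.arctan2(u[1],u[0])))
 u=C(396,300,.015)-C(426,52,.015);print('stand dir',np.degrees(np.arctan2(u[1],u[0])))
 f1=Tn(329,52,.022);f2=Tn(312,380,.022);d=f2-f1;print('tray',f1,f2,np.linalg.norm(d));ax=np.array([-d[1],d[0],0])/np.linalg.norm(d);ax*=np.sign(ax[1]);print('spot',(f1+f2)/2+.075*ax,ax,'front crates',Tn(30,180,.03))
 for n,(u,v,z) in dict(can_a=(258,396,.09),can_b=(583,364,.09),bottle=(293,192,.242),jar=(362,202,.11),mug=(613,305,.09),openA=(390,392,0),openB=(441,399,0)).items(): print(n,onz(a,u/1.4286,v/1.4286,z))
E
python3 m.py
```

```text
pan [0.5966 0.0231 0.06  ] side [0.5979 0.0247 0.06  ] handle end [0.4626 0.0838 0.06  ] 155.63469100502488 0.14710877137370146
handle dir 153.81719362625296
tips [ 0.4907 -0.1986  0.126 ] [ 0.4815 -0.27    0.126 ] 0.07198871556791869 dir -x -187.296724874494 mid [ 0.4861 -0.2343  0.126 ]
tips [ 0.4912 -0.1961  0.123 ] [ 0.482  -0.2673  0.123 ] 0.07182480336889285 dir -x -187.29627709573208 mid [ 0.4866 -0.2317  0.123 ]
prong dir 172.49471351002865 0.07955182287860973
chute edge dir 173.51102259829332
stand dir 173.76465700897336
tray [0.6803 0.2738 0.022 ] [0.4815 0.2766 0.022 ] 0.19883744230684913
spot [0.582  0.3502 0.022 ] [ 0.014   0.9999 -0.    ] front crates [0.5983 0.4486 0.03  ]
can_a [0.3638 0.2176 0.09  ]
can_b [ 0.4383 -0.4261  0.09  ]
bottle [0.7384 0.134  0.242 ]
jar [0.7531 0.0189 0.11  ]
mug [ 0.5569 -0.4866  0.09  ]
openA [ 0.3718 -0.0416  0.    ]
openB [ 0.359  -0.1496  0.    ]
```

apply_moves --pt "0 0 -0.02 0.021 -0.034 0 0.06" --pt "0 0 -0.02 0.021 -0.034 0 0.06" --pt "0 0 -0.02 0.021 -0.034 0 0.06" --pt "0 0 -0.02 0.021 -0.034 0 0.06" --pt "0 0 -0.018 0.021 -0.034 0 0.06"

```text
time: 0.57
eef_pos: [0.301, 0.3937, 0.2354]
ee_rot: [-3.136, -0.003, 2.713]
wrist_force: [1.1, -0.2, -1.0]
opening: 0.69
```

apply_moves --pt "0 0 0 0.021 -0.034 0 0.06" --pt "0 0 0 0.021 -0.034 0 0.06" --pt "0 0 0 0.021 -0.034 0 0.06" --pt "0 0 0 0.021 -0.034 0 0.06" --pt "0 0 0 0.021 -0.034 0 0.06"

```text
time: 0.98
eef_pos: [0.4077, 0.2147, 0.2344]
ee_rot: [-3.135, -0.003, 2.713]
wrist_force: [0.6, 0.3, 0.2]
opening: 0.648
```

apply_moves --pt "0 0 0 0.021 -0.034 0 0.06" --pt "0 0 0 0.021 -0.034 -0.01 0.06" --pt "0 0 0 0.021 -0.034 -0.01 0.06" --pt "0 0 0 0.021 -0.034 -0.01 0.06" --pt "0 0 0 0.01 -0.02 -0.01 0.06"

```text
time: 1.4
eef_pos: [0.5045, 0.0512, 0.1969]
ee_rot: [-3.138, 0.003, 2.711]
wrist_force: [0.7, 0.9, 0.5]
opening: 0.643
```

apply_moves --pt "0 0 0 0.014 0.008 -0.02 0.05" --pt "0 0 0 0.002 0 -0.02 0.05" --pt "0 0 0 0 0 0 0.05" --pt "0 0 0 0 0 0 0.05"

```text
time: 1.73
eef_pos: [0.5218, 0.0519, 0.1529]
ee_rot: [-3.135, 0.001, 2.702]
wrist_force: [0.2, -0.8, 0.9]
opening: 0.541
```

Run:
```python
from h import *
c=grab('wrist','w1.png');s=bot.observe();print(s['eef_pos'],s['ee_rot'],s['opening'])
print(proj(c,[.597,.024,.06]),proj(c,[.462,.084,.06]),proj(c,[.52,.06,.06]))
```

```text
[0.52130477 0.05205647 0.15267361] [-3.13500212e+00 -6.08756380e-05  2.70202582e+00] 0.5391625767839419
[286.83040215 304.05346745] [284.32540142 137.84491031] [287.44857117 215.34103468]
```

View pics/w1.png

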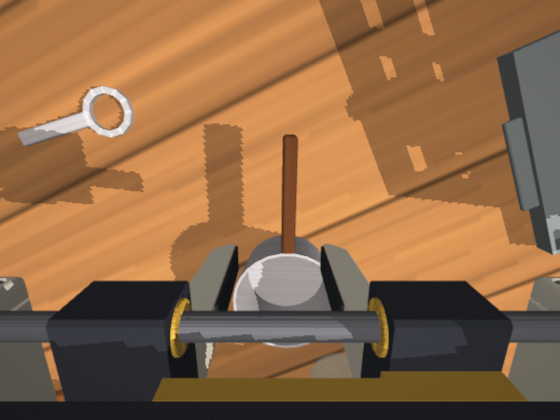

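The wrist view shows the handle running from (290,137) to (288,250), close to where I predicted it, with the pan behind it.

Run:
```python
from h import *
c=np.load('pics/wrist.npz')
e=onz(c,290,137,.06);n=onz(c,288.3,245,.06);print(e,n,np.degrees(np.arctan2(*(e-n)[1::-1])), n+(e-n)/np.linalg.norm(e-n)*np.array([-.0,.03,.038])[:,None])
print(onz(c,284,300,.06))
```

```text
[0.46328094 0.08822293 0.06      ] [0.54454506 0.04952496 0.06      ] 154.5362134114582 [[0.54454506 0.04952496 0.06      ]
 [0.51745934 0.06242318 0.06      ]
 [0.51023648 0.0658627  0.06      ]]
[0.59205743 0.02344331 0.06      ]
```

apply_moves --pt "0 0 0 -0.001 0.008 0 0.05" --pt "0 0 0 0 0 -0.03 0.05" --pt "0 0 0 0 0 -0.02 0.05" --pt "0 0 0 0 0 -0.015 0.05" --pt "0 0 0 0 0 0 0.05"

```text
time: 2.2
eef_pos: [0.5233, 0.0649, 0.0943]
ee_rot: [-3.141, 0.01, 2.705]
wrist_force: [-0.4, -0.8, 0.1]
opening: 0.535
```

apply_moves --pt "0 0 0 -0.003 -0.004 -0.01 0.05" --pt "0 0 -0.008 -0.002 -0.002 -0.015 0.05" --pt "0 0 0 0 0 -0.012 0.05" --pt "0 0 0 0 0 0 0.05" --pt "0 0 0 0 0 0 0.05"

```text
time: 2.62
eef_pos: [0.5208, 0.0611, 0.0617]
ee_rot: [3.138, 0.018, 2.701]
wrist_force: [0.1, 0.9, 0.3]
opening: 0.539
```

apply_moves --pt "0.007 0.014 0 0 0 -0.01 0.05" --pt "0 0 0 0 0 0 0.05" --pt "0 0 0 0 0 0 0.05" --pt "0 0 0 0 0 0 0.05"

```text
time: 2.95
eef_pos: [0.523, 0.0615, 0.0553]
ee_rot: [3.135, 0.006, 2.702]
wrist_force: [-0.7, -0.1, -0.5]
opening: 0.535
```

Run:
```python
from h import *
for i in range(3):
 s=bot.observe();print(s['time'],s['eef_pos'],s['ee_rot']);read_camera('top')
```

```text
2.95 [0.52304664 0.06146629 0.05528544] [3.13530133 0.00623238 2.70177653]
3.0 [0.52334867 0.06147848 0.05555775] [3.13500607 0.00683936 2.7017639 ]
3.05 [0.52330379 0.06149233 0.05546958] [3.1350084  0.0068478  2.70184324]
```

apply_moves --pt "-0.003 0.009 -0.004 -0.003 -0.001 -0.004 0.05" --pt "0 0 0 0 0 0 0.03" --pt "0 0 0 0 0 0 0.015" --pt "0 0 0 0 0 0 0" --pt "0 0 0 0 0 0 0" --grip_force 25

```text
time: 3.52
eef_pos: [0.5201, 0.0605, 0.0516]
ee_rot: [-3.141, 0.0, 2.698]
wrist_force: [0.2, 1.5, -0.9]
opening: 0.299
```

apply_moves --pt "0 0 0 0 0 0 0" --pt "0 0 0 0 0 0 0" --pt "0 0 0 0 0 0 0" --pt "0 0 0 0 0 0 0" --grip_force 60

```text
time: 3.85
eef_pos: [0.52, 0.0604, 0.0516]
ee_rot: [-3.141, -0.0, 2.697]
wrist_force: [-0.6, 0.8, -0.4]
opening: 0.125
```

apply_moves --pt "0 0 0 0 0 0.01 0" --pt "0 0 0 0 0 0.012 0" --pt "0 0 0 0 0 0.01 0" --pt "0 0 0 0 0 0 0" --pt "0 0 0 0 0 0 0" --grip_force 60

```text
time: 4.27
eef_pos: [0.5188, 0.0605, 0.0865]
ee_rot: [-3.14, -0.002, 2.697]
wrist_force: [1.1, 0.6, -2.1]
opening: 0.124
```

Run:
```python
from h import *
s=bot.observe();print(s['eef_pos'],s['ee_rot'],s['wrist_force'],s['torque'])
c=grab('side');cv2.imwrite('pics/s2.png',cv2.resize(c['image'][170:260,220:340,::-1],None,fx=6,fy=6,interpolation=cv2.INTER_CUBIC))
```

```text
[0.51878661 0.06049756 0.08651323] [-3.14020158e+00 -2.31400474e-03  2.69741094e+00] [ 1.07830525  0.60671181 -2.05081639] [ 0.10609065  0.16445324 -0.02062997]
```

View pics/s2.png

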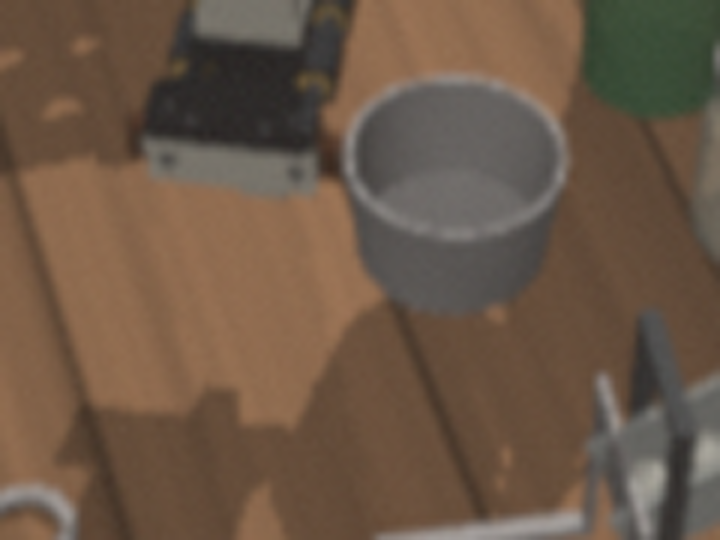

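The pan is held level and clear of the sideboard, with its rim ellipse centred at (457,160) in the crop. Moving it toward the prongs.

apply_moves --pt "0 0 0.03 -0.01 -0.015 0 0" --pt "0 0 0.04 -0.015 -0.025 0 0" --pt "0 0 0.04 -0.015 -0.025 0 0" --pt "0 0 0.04 -0.015 -0.025 0 0" --pt "0 0 0.04 -0.012 -0.025 0 0"

```text
time: 4.73
eef_pos: [0.4516, -0.0534, 0.0869]
ee_rot: [3.14, 0.0, 2.902]
wrist_force: [0.4, -0.1, -1.9]
opening: 0.121
```

apply_moves --pt "0 0 0.04 -0.01 -0.025 0 0" --pt "0 0 0.03 -0.008 -0.025 0 0" --pt "0 0 0.02 0 -0.02 0 0" --pt "0 0 0.01 0 -0.015 0 0" --pt "0 0 0 0 -0.008 0 0"

```text
time: 5.15
eef_pos: [0.4281, -0.1528, 0.0855]
ee_rot: [3.141, -0.002, 3.008]
wrist_force: [0.2, -0.0, -1.9]
opening: 0.126
```

apply_moves --pt "0 0 0.006 0 -0.02 0 0" --pt "0 0 0 0.003 -0.02 0 0" --pt "0 0 0 0.005 -0.016 0 0" --pt "0 0 0 0.005 -0.006 0 0" --pt "0 0 0 0 0 0 0"

```text
time: 5.57
eef_pos: [0.4409, -0.2178, 0.0845]
ee_rot: [3.14, -0.003, 3.01]
wrist_force: [0.0, 0.4, -2.7]
opening: 0.124
```

apply_moves --pt "0 0 0 0 0 0 0" --pt "0 0 0 0 0 0 0"

```text
time: 5.73
eef_pos: [0.4408, -0.2164, 0.0838]
ee_rot: [3.139, -0.004, 3.01]
wrist_force: [-0.1, 0.5, -1.8]
opening: 0.123
```

apply_moves --pt "0 0 0.006 0.003 -0.01 0 0" --pt "0 0 0 0 -0.001 0 0" --pt "0 0 0 0 0 0 0"

```text
time: 5.98
eef_pos: [0.4439, -0.2258, 0.0835]
ee_rot: [3.138, -0.005, 3.019]
wrist_force: [0.5, -0.7, -2.7]
opening: 0.123
```

Run:
```python
from h import *
s=bot.observe();print(s['eef_pos'],s['ee_rot'],s['torque'])
a=grab('top');c=grab('side')
print(proj(a,[.53,-.2385,.12]),proj(c,[.53,-.2385,.12]))
A=cv2.resize(a['image'][170:250,310:385,::-1],None,fx=5,fy=5,interpolation=cv2.INTER_CUBIC)
B=cv2.resize(c['image'][215:295,265:350,::-1],None,fx=5,fy=5,interpolation=cv2.INTER_CUBIC)
cv2.imwrite('pics/d1.png',np.hstack([A,B]))
```

```text
[ 0.44388895 -0.22580298  0.08345029] [ 3.13840527 -0.005455    3.01912904] [-0.00581506  0.14677626  0.0132763 ]
[343.48015396 220.72825204] [304.34504274 272.72731366]
```

View pics/d1.png

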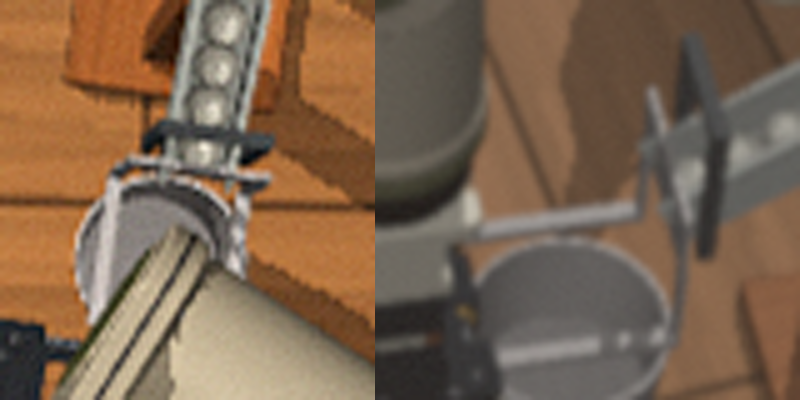

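The pan sits under the prongs, with its rim between them in both views. In crop d1 the top-view rim's left edge is at (77,255) and its back edge at about (150,180). The side-view rim's right edge is at (668,318) and its back edge at (565,240). I'll check these against the expected rim circle.

Run:
```python
from h import *
a=np.load('pics/top.npz');c=np.load('pics/side.npz')
t=np.linspace(0,2*np.pi,73)
for n,cam,off,k in(('top',a,(310,170),0),('side',c,(265,215),375)):
  P=np.array([(proj(cam,[.5287+.05*np.cos(x),-.2365+.05*np.sin(x),.0919])-off)*5+[k,0] for x in t])
  print(n,'left',P[P[:,0].argmin()],'right',P[P[:,0].argmax()],'top',P[P[:,1].argmin()],'bot',P[P[:,1].argmax()])
```

```text
top left [ 70.09544305 257.48552338] right [245.51269069 260.51388469] top [158.43317407 171.75779244] bot [157.13902319 346.77862273]
side left [458.80061574 323.554391  ] right [671.96219786 325.17993439] top [558.47516664 234.19569457] bot [572.52670583 411.61682351]
```

apply_moves --pt "0 -0.008 0 0 -0.001 0.01 0" --pt "0 0 0 0 0 0.008 0" --pt "0 0 0 0 0 0 0"

```text
time: 6.33
eef_pos: [0.4435, -0.2262, 0.1029]
ee_rot: [3.137, 0.002, 3.019]
wrist_force: [-0.2, -0.2, -2.0]
opening: 0.126
```

apply_moves --pt "0 0 0 0 -0.001 0.018 0" --pt "0 0 0 0 0 0.02 0" --pt "0 0 0 0 0 0.01 0" --pt "0 0 0 0 0 0 0" --pt "0 0 0 0 0 0 0"

```text
time: 6.75
eef_pos: [0.4428, -0.2267, 0.1538]
ee_rot: [3.137, 0.003, 3.019]
wrist_force: [-0.3, -0.6, -3.0]
opening: 0.127
```

apply_moves --pt "0 0 0 0 0 0 0" --pt "0 0 0 0 0 0 0" --pt "0 0 0 0 0 0 0" --pt "0 0 0 0 0 0 0" --pt "0 0 0 0 0 0 0"

```text
time: 7.17
eef_pos: [0.4413, -0.2257, 0.1499]
ee_rot: [3.135, -0.001, 3.019]
wrist_force: [-0.2, -0.6, -3.2]
opening: 0.123
```

Run:
```python
from h import *
s=bot.observe();print(s['time'],s['eef_pos'],s['ee_rot'],s['torque'],s['wrist_force'])
a=grab('top');c=grab('side')
A=cv2.resize(a['image'][150:250,310:395,::-1],None,fx=4.5,fy=4.5,interpolation=cv2.INTER_CUBIC)
B=cv2.resize(c['image'][195:295,265:355,::-1],None,fx=4.5,fy=4.5,interpolation=cv2.INTER_CUBIC)
cv2.imwrite('pics/d2.png',np.hstack([A,B]))
```

```text
7.1667 [ 0.44130302 -0.22574735  0.14990734] [ 3.13516460e+00 -8.56900125e-04  3.01915230e+00] [-0.05086166  0.20353447 -0.00597506] [-0.17512781 -0.5642393  -3.24116778]
```

View pics/d2.png

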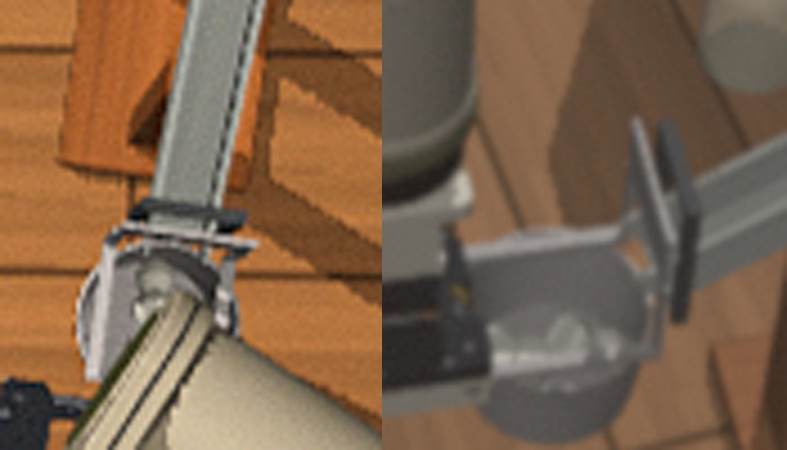

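In d2 the channel is empty, the gate is raised, and the stoppers lie in the pan at about (155,285) in the top view and (560,340) in the side view. Lowering now so the gate shuts.

apply_moves --pt "0 0 0 0 0 0 0" --pt "0 0 0 0 0 -0.01 0" --pt "0 0 0 0 0 -0.014 0" --pt "0 0 0 0 0 -0.014 0" --pt "0 0 0 0 0 -0.014 0"

```text
time: 7.68
eef_pos: [0.4434, -0.2271, 0.0982]
ee_rot: [3.138, 0.005, 3.019]
wrist_force: [-0.3, -0.0, -3.0]
opening: 0.123
```

apply_moves --pt "0 0 0 0 0 -0.006 0" --pt "0 0 0 0 0 0 0" --pt "0 0 0 0 0 0 0" --pt "0 0 0 0 0 0 0"

```text
time: 8.02
eef_pos: [0.4409, -0.2254, 0.0873]
ee_rot: [3.135, -0.001, 3.019]
wrist_force: [-0.6, 0.7, -2.7]
opening: 0.123
```

apply_moves --pt "0 0 0 -0.006 0.004 0 0" --pt "0 0 0 -0.008 0.01 0 0" --pt "0 0 0 -0.006 0.02 0 0" --pt "0 0 0 0 0.022 0 0" --pt "0 0 0 0 0.024 0 0"

```text
time: 8.43
eef_pos: [0.4213, -0.1477, 0.0917]
ee_rot: [3.139, 0.006, 3.014]
wrist_force: [0.4, 0.6, -2.6]
opening: 0.13
```

apply_moves --pt "0 0 0 0 0.025 0 0" --pt "0 0 0 0 0.025 0.004 0" --pt "0 0 0 0 0.025 0.01 0" --pt "0 0 0.02 0.002 0.025 0.015 0" --pt "0 0 0.03 0.004 0.025 0.01 0"

```text
time: 8.85
eef_pos: [0.4243, -0.0172, 0.1334]
ee_rot: [3.14, 0.008, 3.062]
wrist_force: [0.8, -0.2, -1.7]
opening: 0.121
```

apply_moves --pt "0 0 0.05 0.006 0.02 0.005 0" --pt "0 0 0.06 0.006 0.02 0 0" --pt "0 0 0.06 0.006 0.02 0 0" --pt "0 0 0.06 0.007 0.02 0 0" --pt "0 0 0.06 0.007 0.02 0 0"

```text
time: 9.27
eef_pos: [0.4588, 0.0896, 0.1475]
ee_rot: [3.141, 0.023, -2.918]
wrist_force: [0.5, -0.1, -3.1]
opening: 0.128
```

apply_moves --pt "0 0 0.075 0.007 0.014 0 0" --pt "0 0 0.075 0.007 0.014 0 0" --pt "0 0 0.075 0.007 0.014 0 0" --pt "0 0 0.075 0.007 0.014 0 0" --pt "0 0 0.075 0.007 0.014 0 0"

```text
time: 9.68
eef_pos: [0.4951, 0.1658, 0.1526]
ee_rot: [-3.141, 0.031, -2.522]
wrist_force: [0.5, -0.9, -2.7]
opening: 0.123
```

apply_moves --pt "0 0 0.075 0.007 0.014 0 0" --pt "0 0 0.075 0.007 0.014 0 0" --pt "0 0 0.075 0.007 0.012 -0.01 0" --pt "0 0 0.075 0.006 0.01 -0.01 0" --pt "0 0 0.04 0.004 0.006 -0.01 0"

```text
time: 10.1
eef_pos: [0.5299, 0.2275, 0.1302]
ee_rot: [-3.134, 0.042, -2.159]
wrist_force: [-0.7, -0.1, -3.4]
opening: 0.124
```

apply_moves --pt "0 0 0 0 0 0 0" --pt "0 0 0 0 0 0 0" --pt "0 0 0 0 0 0 0"

```text
time: 10.35
eef_pos: [0.5287, 0.2282, 0.13]
ee_rot: [-3.135, 0.041, -2.158]
wrist_force: [-0.1, -1.0, -3.3]
opening: 0.121
```

apply_moves --pt "-0.011 0.009 0.05 0.006 0.012 -0.01 0" --pt "-0.011 0.009 0.06 0.007 0.012 -0.01 0" --pt "-0.011 0.008 0.06 0.006 0.012 -0.01 0" --pt "0 0 0.03 0.002 0.006 0 0" --pt "0 0 0 0 0 0 0"

```text
time: 10.77
eef_pos: [0.552, 0.2691, 0.1057]
ee_rot: [-3.136, 0.002, -1.96]
wrist_force: [-0.1, 0.6, -2.0]
opening: 0.124
```

Run:
```python
from h import *
s=bot.observe();print(s['time'],s['eef_pos'],s['ee_rot'],s['torque'],s['wrist_force'])
a=grab('top');c=grab('side')
A=cv2.resize(a['image'][150:250,100:190,::-1],None,fx=4.4,fy=4.4,interpolation=cv2.INTER_CUBIC)
B=cv2.resize(c['image'][85:185,210:300,::-1],None,fx=4.4,fy=4.4,interpolation=cv2.INTER_CUBIC)
cv2.imwrite('pics/d3.png',np.hstack([A,B]))
e=s['eef_pos'];y=s['ee_rot'][2];p=e[:2]-.0855*np.array([np.cos(y),np.sin(y)]);print('pan exp',p)
for n,cam,off,k in(('top',a,(100,150),0),('side',c,(210,85),396)):
 print(n,(proj(cam,[*p,e[2]+.0084])-off)*4.4+[k,0])
```

```text
10.7667 [0.55204388 0.2690851  0.10567911] [-3.13625257e+00  2.37645524e-03 -1.95965702e+00] [-0.10773141  0.17457554  0.02094638] [-0.13101445  0.58134026 -2.00585912]
pan exp [0.58445987 0.34820181]
top [155.0274887  211.20296221]
side [611.04940514 143.84276211]
```

View pics/d3.png

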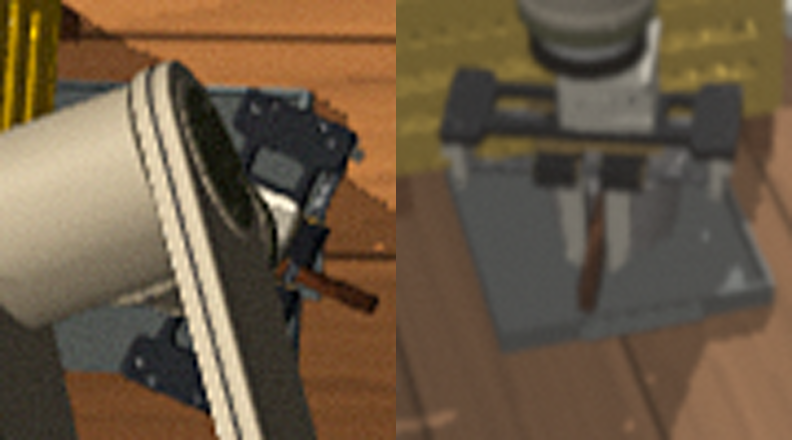

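The tray is undisturbed in d3, with its finger lip at about (640,315) in the side view. The gripper hides the pan, and the handle projects over the front wall. Lowering now.

apply_moves --pt "0.002 0.004 0 -0.002 0.001 -0.012 0" --pt "0 0 0 0 0 -0.012 0" --pt "0 0 0 0 0 -0.008 0" --pt "0 0 0 0 0 0 0" --pt "0 0 0 0 0 0 0"

```text
time: 11.28
eef_pos: [0.5491, 0.2666, 0.0722]
ee_rot: [-3.14, 0.003, -1.969]
wrist_force: [0.4, 1.1, -3.3]
opening: 0.128
```

apply_moves --pt "0 0 0 0.0005 0.002 -0.006 0" --pt "0 0 0 0 0 -0.003 0" --pt "0 0 0 0 0 0 0" --pt "0 0 0 0 0 0 0"

```text
time: 11.62
eef_pos: [0.5493, 0.2683, 0.0618]
ee_rot: [-3.14, 0.003, -1.97]
wrist_force: [0.2, 0.8, -2.1]
opening: 0.127
```

apply_moves --pt "0 0 0 0 0 -0.002 0" --pt "0 0 0 0 0 0 0" --pt "0 0 0 0 0 0 0"

```text
time: 11.87
eef_pos: [0.5497, 0.2686, 0.0601]
ee_rot: [-3.14, 0.003, -1.97]
wrist_force: [-0.3, -0.0, -2.7]
opening: 0.123
```

apply_moves --pt "0 0 0 0 0 -0.002 0" --pt "0 0 0 0 0 0 0" --pt "0 0 0 0 0 0 0"

```text
time: 12.12
eef_pos: [0.5502, 0.2688, 0.0586]
ee_rot: [-3.139, 0.004, -1.97]
wrist_force: [-0.7, -1.3, -2.9]
opening: 0.125
```

apply_moves --pt "0 0 0 0 0 -0.001 0" --pt "0 0 0 0 0 0 0" --pt "0 0 0 0 0 0 0"

```text
time: 12.37
eef_pos: [0.5504, 0.2689, 0.0578]
ee_rot: [-3.138, 0.005, -1.97]
wrist_force: [0.5, -0.6, -3.5]
opening: 0.129
```

apply_moves --pt "0 0 0 0 0 -0.001 0" --pt "0 0 0 0 0 0 0" --pt "0 0 0 0 0 0 0"

```text
time: 12.62
eef_pos: [0.5509, 0.2691, 0.0577]
ee_rot: [-3.138, 0.005, -1.97]
wrist_force: [-0.0, -0.3, -2.9]
opening: 0.128
```

apply_moves --pt "0 0 0 0 0 -0.001 0" --pt "0 0 0 0 0 0 0" --pt "0 0 0 0 0 0 0"

```text
time: 12.87
eef_pos: [0.5512, 0.2693, 0.0576]
ee_rot: [-3.137, 0.006, -1.97]
wrist_force: [-0.4, -0.1, -1.1]
opening: 0.121
```

Run:
```python
from h import *
for i in range(3):
 s=bot.observe();print(s['eef_pos'],s['wrist_force'],s['torque']);read_camera('top')
```

```text
[0.55121896 0.26926688 0.05757907] [-0.43352213 -0.13952627 -1.06750155] [-0.11737357  0.30771355  0.06131524]
[0.5512017  0.26920283 0.05752404] [-0.0145333  -1.19523065 -0.75866576] [-0.12559454  0.31596062  0.03282797]
[0.5512187  0.26919026 0.05750366] [-0.72509957 -0.64081087  0.31915185] [-0.07404066  0.31878557  0.08332696]
```

apply_moves --pt "0 0 0 0 0 0 0.016" --pt "0 0 0 0 0 0 0.02" --pt "0 0 0 0 0 0 0.03" --pt "0 0 0 0 0 0 0.045" --pt "0 0 0 0 0 0 0.05" --grip_force 10

```text
time: 13.43
eef_pos: [0.5524, 0.2698, 0.0583]
ee_rot: [-3.135, 0.008, -1.97]
wrist_force: [-0.1, -0.7, 0.4]
opening: 0.377
```

apply_moves --pt "0 0 0 0 0 0 0.05" --pt "0 0 0 0 0 0 0.05" --pt "0 0 0 0 0 0.01 0.05" --pt "0 0 0 0 0 0.02 0.05" --pt "0 0 0 0 0 0.03 0.05"

```text
time: 13.85
eef_pos: [0.5473, 0.2678, 0.1128]
ee_rot: [3.138, -0.001, -1.97]
wrist_force: [0.5, 0.1, -0.5]
opening: 0.536
```

apply_moves --pt "0 0 0 0 0 0.035 0.05" --pt "0 0 0 -0.01 -0.03 0.02 0.05" --pt "0 0 0 -0.01 -0.04 0 0.05" --pt "0 0 0 -0.01 -0.04 0 0.05" --pt "0 0 0 -0.01 -0.04 0 0.05"

```text
time: 14.27
eef_pos: [0.5105, 0.1216, 0.1832]
ee_rot: [-3.132, 0.011, -1.96]
wrist_force: [1.0, -0.3, 0.2]
opening: 0.539
```

apply_moves --pt "0 0 0 -0.01 -0.04 0 0.05" --pt "0 0 0 -0.01 -0.04 0 0.05" --pt "0 0 0 -0.01 -0.03 0 0.05" --pt "0 0 0 0 0 0 0.05" --pt "0 0 0 0 0 0 0.05"

```text
time: 14.68
eef_pos: [0.4773, 0.043, 0.1882]
ee_rot: [-3.101, -0.031, -2.032]
wrist_force: [0.6, 0.5, 0.1]
opening: 0.538
```

Run:
```python
from h import *
s=bot.observe();print(s['time'],s['eef_pos'],s['wrist_force'])
a=grab('top');c=grab('side')
A=cv2.resize(a['image'][150:250,100:190,::-1],None,fx=4.4,fy=4.4,interpolation=cv2.INTER_CUBIC)
B=cv2.resize(c['image'][85:185,210:300,::-1],None,fx=4.4,fy=4.4,interpolation=cv2.INTER_CUBIC)
cv2.imwrite('pics/d4.png',np.hstack([A,B]))
cv2.imwrite('pics/top5.png',cv2.resize(a['image'][:,:,::-1],(800,600)))
```

```text
14.6833 [0.47733707 0.04299308 0.18823072] [0.59158861 0.47672154 0.09482908]
```

View pics/d4.png

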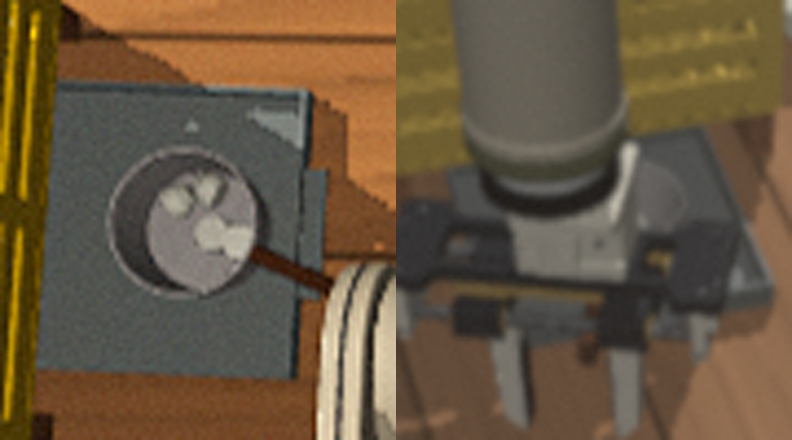

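View pics/top5.png

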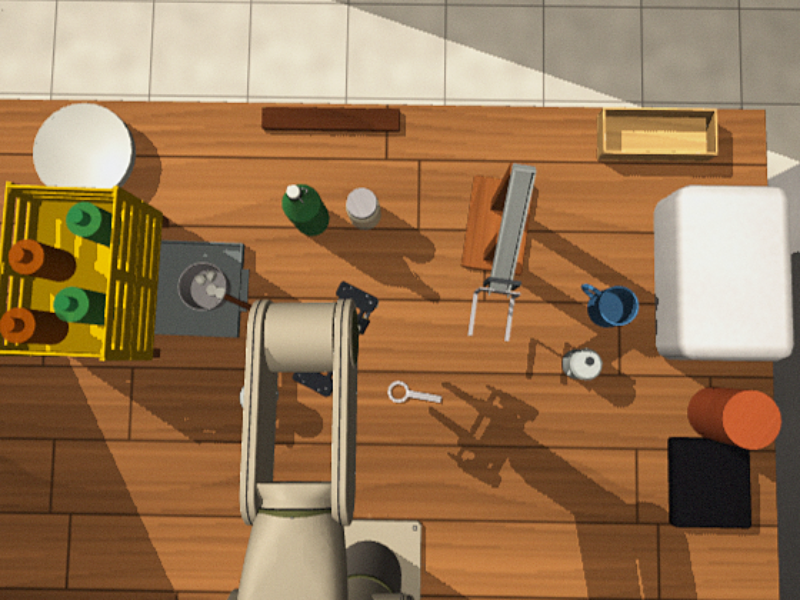

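The pan stands flat in the tray with four stoppers in it, at (175,197), (207,185), (212,235) and (237,240) in d4. The tray front is where it was, the gate is shut with the prongs in their original pixels, and the other objects haven't moved.

```bash
python3 -c "
from station import bot
print(bot.hand_in())"
```

```text
the job is handed in; nothing more can be done
None
```

The job is done and handed in at about 14.7 s of the 58 s allowed. I held the pan by its handle and lifted the gate with its rim until the channel emptied. I then let the gate fall shut, set the pan on the tray floor and let go.

**Last checks, from the top camera:**
- All four stoppers are visible in the pan, which stands in the drawn-out tray in front of the crates.
- The tray's front edge has not moved, and the gate is shut with its prongs where they started.
- The bottle, jar, second can, opener and mug are where they were.
- The wrist force was about zero after the arm backed away, so the robot is touching nothing.

**Limits of these checks:**
- The arm partly hid the can nearest the tray. Only its edge showed, at the expected place.
- The arm hid most of the pan in the final side view, so the stopper count rests on the top view alone.
- I judged that the pan sits flat from the grip height and the contact force when I set it down, not from a direct side view.
- Before the lift, the pan's measured rim differed from my prediction by 2–4 mm. I judged that harmless, and all the stoppers were caught.

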